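Re-nest the parts tubs and shut the drawer

ROBOT

A 6-joint arm with a two-finger parallel gripper is mounted at the origin on the work surface. World frame = base frame: x ahead of the robot, y to its left, z up, the work surface at z = 0. Lengths are in mm, angles in rad, forces in N, time in s.
With the tool pointing down it reaches from about 350 to 775 mm from the base axis. Payload 7.3 kg.
Tool frame: the origin (TCP) lies midway between the tips of the shut fingers; the grasp point (between the pads) lies 19 mm behind it; z points along the fingers, y is the line along which they close (so a half turn about z gives the same grasp; the last joint's range is limited). The gripper opens to 92 mm and grips with 3 to 60 N. Pads are 19 mm wide; open, the fingers measure 130 mm over their backs; the gripper's body (75 mm by 190 mm) begins 47 mm behind the grasp point.
Start: joints at [1.119, 0.342, 1.524, -0, 1.275, -0.146], TCP at [158.04, 500.668, 226.741] pointing down, gripper open.
Joint ranges: [-2.53, 2.53], [-0.77, 2.02], [0.04, 2.7], [-1, 4.14], [0.28, 2.66], [-3.11, 3.11]. Speed limits (rad/s): [2.57, 2.57, 3.14, 3.14, 3.14, 3.14].

INTERFACE

Orientations are given as [roll, pitch, yaw] about the fixed x, y, z axes, in that order (R = Rz(yaw) Ry(pitch) Rx(roll)).
In Python, from plant import bot gives the robot as it stands.
- The arm moves only by the tool servo_tool, never from a script. Its argument "deltas" is a list of rows, each a list of 2 entries, a list of its own where there are three numbers: the shift along the tool's x, y, z in m, then the turn, a rotation vector about the tool's x, y, z in degrees. A call has 1 to 20 rows; each row shifts and turns the commanded pose from where the row before left it, along the tool's axes as they then stand; what a row does not reach is not made up. A row lasts 1/8 s, in which the tool goes at most 62.5 mm and 10.7 degrees, less where a joint would pass 70% of its speed; a pose out of reach is approached as far as the arm can. A call with a gripper value outside its range is refused whole. "fingers" is the opening, from 0 (shut) to 1 (fully open), set as the call begins (left out, the last holds). The fingers move at their own pace and stop on an object; the grip force is fixed at half the most. Time passes only in rows, so rows that do not move let the fingers close. It gives the time, the measured TCP pose, the force, the opening and the grip force at its end, in the units of the state.
- bot.get_obs(): the state, without advancing time (a new reading comes with each control period).
- bot.capture(name): name is "scene" or "top" or "wrist"; returns the picture (400x640x3 uint8, red, green, blue); there is no depth.
- bot.camera_model(name): a dict with "mtx" (3x3 intrinsics, pixels), "xyz" and "rotation" of the camera in the world. Camera axes: x right, y down, z forward; pixel columns grow to the right and rows downward; lengths in mm; the calibration is good to about 2 mm. A picture is of the moment at which its call begins: read the wrist's pose just before it. camera_model takes no time and is no camera call; for the wrist camera it gives the pose at the moment of the call.
- bot.close_job(): hands the job in; it is judged then, once.
The state is a dict: "time": time; "joint_positions": joint angles; "dq": joint speeds; "tau": joint torques, N m; "tool_pos": TCP position; "tcp_rot": TCP orientation; "contact_force": force on the tool from outside, world axes, zero at the start; "moment": the same for the moment, N m; "grip_width": finger opening in mm; "finger_force": force on a finger pad.
Only numpy, scipy, OpenCV 4.12 (cv2) and the standard library are available. Lean on these libraries where they do the work, as an engineer would, in place of code of your own. Each camera call takes 0.05 s, during which the arm holds its last target. There are 200 camera calls.

TASK

Someone dropped the small green tub straight into the big white one in the open drawer and left the orange one on the bench. Nest the three tubs properly by size, standing upright in the drawer (green inside orange inside white, each sitting flat on the floor of the next), then push the drawer gently until it is fully home. Leave everything else on the bench where it stands and upright.

Things in the scene. Friction and masses are not known exactly. Their poses are not given: they have to be found in the camera images.
- tub_large: white round open parts tub, 150 mm across its rim, 40 mm tall, in the open drawer at the start; mouth 134 mm wide, 128 mm inside at the floor. Origin: centre of its underside, z up. Every tub has a floor 5 mm thick and a thick rim bead at the top, 8 mm wide (from the rim's outer edge inwards) and 14 mm tall, to be pinched from above, one finger inside and one outside
- tub_medium: orange round open parts tub, 120 mm across its rim, 112 mm across the wall below the bead, 106 mm across the foot, 55 mm tall; mouth 104 mm wide, 98 mm at the floor. Stands upright on the bench. Origin: centre of its underside, z up. When nested in the white one its rim stands 20 mm above the white rim
- tub_small: green round open parts tub, 92 mm across its rim, 84 mm across the wall below the bead, 78 mm across the foot, 70 mm tall; mouth 76 mm wide. Stands inside the white tub at the start. Origin: centre of its underside, z up. When nested in the orange one its rim stands 20 mm above the orange rim
- drawer (a joint): opening of the drawer in m: 0 fully home, about 0.19 to 0.215 at the start; light friction of about 2 N
- drawer_handle (a point): middle of the drawer's handle, a horizontal steel bar 110 mm long and about 10 mm thick, 35 mm in front of the blue drawer front, 98 mm above the bench. Axes: x points from the handle into the cabinet (the push direction), y along the bar, z up. The drawer front is 15 mm thick and 244 mm wide, its top edge 120 mm above the bench
- drawer_floor (a point): middle of the front edge of the drawer's inner floor, just behind the drawer front, on the floor's top surface 22 mm above the bench; moves with the drawer; x points into the cabinet. Inside the drawer is 235 mm long from this point and 208 mm wide, side walls 44 mm high above the floor
- cabinet_mouth (a point): middle of the front edge of the cabinet's roof, on its top surface, 125 mm above the bench; x points into the cabinet. The cabinet is grey painted steel, fixed, 265 mm deep behind this point, 250 mm wide; under its 12 mm roof there is 91 mm above the drawer floor
- pad: round cork mat, 104 mm across, 4 mm thick, fixed to the bench, kept clear: a handy place to set a tub down for a while. Origin: centre of its underside
- spray_can: red spray can, 66 mm across, 180 mm tall, standing; bystander. Origin: centre of its underside
- jar: metal jar with blue label, 72 mm across, 120 mm tall, standing; bystander. Origin: centre of its underside
- screwdriver: screwdriver with yellow handle, 190 mm long, lying along its x, under 35 mm tall; bystander. Origin at its middle
- multimeter: orange multimeter, 190 mm (x) by 92 mm (y) by 36 mm, lying left of the drawer; bystander. Origin: centre of its underside
- pliers: pliers with yellow grips, about 180 mm long in x, 60 mm wide, 16 mm tall, lying on the right; bystander. Origin near its middle, on the bench
Mind the look-alikes: they are no part of the job. Leave any yellow look-alike of the tub_large alone.

How it is judged (in metres and radians):
At the end, for the whole second after the job is handed in: The orange tub sits flat in the white one and the green one flat in the orange one (origins within 20 mm sideways, each 1 to 10 mm above the next one's underside, tilted under 0.1 rad), the white one stands flat on the drawer's floor, the drawer is shut to within 5 mm, and the tubs are at rest (horizontal distance between tub_medium and tub_large below 0.02 m and z of tub_medium in the frame of tub_large between 0.001 and 0.01 m and angle between each of tub_medium, tub_small, tub_large's own z axis and vertical below 0.1 rad and horizontal distance between tub_small and tub_medium below 0.02 m and z of tub_small in the frame of tub_medium between 0.001 and 0.01 m and z of tub_large in the frame of drawer_floor between -0.004 and 0.005 m and value of joint drawer below 0.005 m and linear speed of each of tub_large, tub_medium, tub_small below 0.02 m/s); the robot touches nothing.
It fails at once if a bystander disturbed (moved over 40 mm) (distance of any of spray_can, jar, screwdriver, multimeter, pliers from where it was at the start of the episode above 0.04 m).
It fails at once if the spray can or the jar tipped over (angle between any of spray_can, jar's own z axis and vertical above 0.5 rad).
It fails at once if drawer slammed (faster than 0.6 m/s) (velocity of joint drawer below -0.6 m/s).
It also fails if it takes over 72 s, if anything falls off the work surface, if the arm or the gripper's body presses on something with over 40 N, if the wrist force passes 120 N, or if a joint passes its speed limit or range.

## Working session

There is one attempt and no reset: what is moved stays moved. The work goes in short steps, Python scripts to look and compute and a tool call to move; the robot and the scene stay as the last step left them, time stands still between calls to the robot, and variables do not carry over. Pictures are saved under pics/ and viewed, at most 10 in all, crops included, and the job is handed in when it is done.

Besides the shell and the picture viewer there is one more tool, called in YAML: its name, and indented under it one key for each argument. servo_tool: Moves the arm, as the interface text tells. Its arguments: {"type":"object","properties":{"deltas":{"type":"array"},"fingers":{"type":"number"}},"required":["deltas"]}

```bash
mkdir -p pics; ls; python3 - <<'E'
from plant import bot
import cv2,numpy as np
np.set_printoptions(precision=3,suppress=True)
o=bot.get_obs();print(o)
for n in ("scene","top"):
    im=bot.capture(n);cv2.imwrite(f"pics/{n}0.png",im[:,:,::-1]);m=bot.camera_model(n);print(n,m)
print(bot.camera_model("wrist"))
E
```

```text
pics
{'time': 0.0, 'joint_positions': array([ 1.119,  0.343,  1.525, -0.   ,  1.275, -0.146]), 'dq': array([ 0.001, -0.003, -0.001,  0.001, -0.001,  0.001]), 'tau': array([ -0.001, -43.124, -24.422,   0.072,   0.056,  -0.   ]), 'tool_pos': array([157.867, 500.279, 226.045]), 'tcp_rot': array([-3.14 , -0.   ,  2.836]), 'contact_force': array([-0.183, -0.61 , -0.365]), 'moment': array([-0.004, -0.026, -0.031]), 'finger_force': 0.0, 'grip_width': 91.55323124377496}
scene {'mtx': array([[455.964,   0.   , 309.892],
       [  0.   , 455.964, 206.778],
       [  0.   ,   0.   ,   1.   ]]), 'xyz': array([1352.069,  918.203,  824.07 ]), 'rotation': array([-2.117, -0.017,  2.461])}
top {'mtx': array([[364.796,   0.   , 320.48 ],
       [  0.   , 364.796, 197.828],
       [  0.   ,   0.   ,   1.   ]]), 'xyz': array([ 423.105,   16.545, 1225.535]), 'rotation': array([-2.989,  0.024, -1.565])}
{'mtx': array([[338.549,   0.   , 321.443],
       [  0.   , 338.549, 211.007],
       [  0.   ,   0.   ,   1.   ]]), 'xyz': array([ 91.065, 521.431, 383.578]), 'rotation': array([2.877, 0.001, 1.266])}
```

View pics/scene0.png

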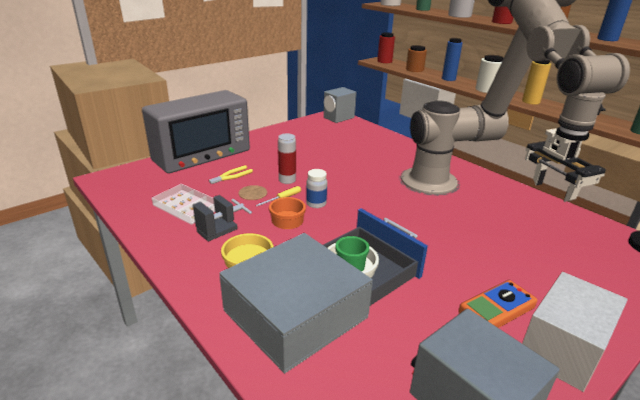

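View pics/top0.png

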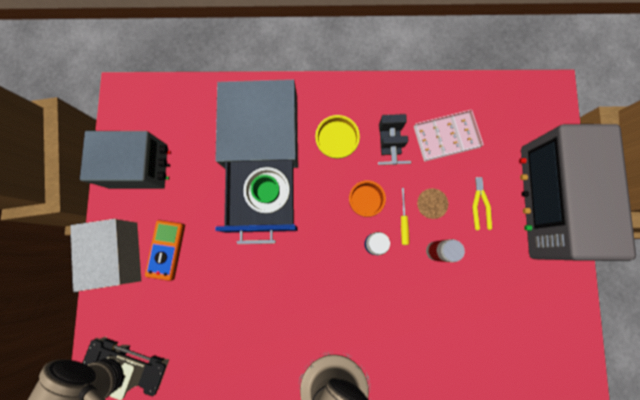

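The scene view shows the green tub in the white one at about (352,252), the orange tub at (288,212) and the handle at (401,229). In the top view (up = +x, left = +y), green is at (265,187), white at (267,190), orange at (367,198), the pad at (433,203) and the handle bar at (256,241). The yellow look-alike is at (337,136), and the bench is free around (320,240).

```bash
cat > h.py <<'E'
import cv2,numpy as np
from scipy.spatial.transform import Rotation as R
from plant import bot
np.set_printoptions(precision=1,suppress=True)
def rays(cm,uv):
    uv=np.atleast_2d(uv).astype(float)
    d=np.c_[uv,np.ones(len(uv))]@np.linalg.inv(cm["mtx"]).T
    return cm["xyz"],d@R.from_euler("xyz",cm["rotation"]).as_matrix().T
def onplane(cm,uv,z):
    o,d=rays(cm,uv); return o+d*((z-o[2])/d[:,2])[:,None]
def tri(pairs):  # [(cm,uv),...] -> nearest point, residual
    A=np.zeros((3,3));b=np.zeros(3);L=[]
    for cm,uv in pairs:
        o,d=rays(cm,uv);d=d[0]/np.linalg.norm(d[0]);P=np.eye(3)-np.outer(d,d);A+=P;b+=P@o;L.append((o,P))
    x=np.linalg.solve(A,b);return x,max(np.linalg.norm(P@(x-o)) for o,P in L)
HSV=dict(green=((50,90,40),(80,255,255)),orange=((6,150,100),(17,255,255)),white=((0,0,140),(180,60,255)),blue=((105,120,50),(125,255,255)),pad=((8,60,60),(20,150,200)))
def mask(im,c): return cv2.inRange(cv2.cvtColor(im,cv2.COLOR_RGB2HSV),*HSV[c])
def blob(im,c,near,rad=80):
    m=mask(im,c);k=np.zeros_like(m);cv2.circle(k,tuple(int(v) for v in near),rad,255,-1)
    cs,_=cv2.findContours(m&k,cv2.RETR_EXTERNAL,cv2.CHAIN_APPROX_NONE)
    return cv2.convexHull(max(cs,key=cv2.contourArea))[:,0]
def topof(im,c,near,rad=80): return cv2.fitEllipse(blob(im,c,near,rad))
E
python3 - <<'E'
from h import *
im=cv2.imread("pics/top0.png")[:,:,::-1].copy();cm=bot.camera_model("top")
for c,n,z,r in (("green",(265,187),97,40),("orange",(367,198),55,30),("white",(267,190),62,32),("pad",(433,203),4,25)):
    e=topof(im,c,n,r);p=onplane(cm,e[0],z)[0];print(c,e,p,"diam",np.array(e[1])*(cm["xyz"][2]-z)/364.8)
for n,uv,z in (("handle",[(239,242),(273,241)],98),("front",[(217,229),(297,229)],120),("roof",[(217,161),(296,161)],125),("jar",[(378,243)],120),("sd",[(403,190),(405,240)],10),("can",[(452,250)],180),("free",[(320,240)],0)): print(n,onplane(cm,uv,z))
s=cv2.imread("pics/scene0.png")[:,:,::-1].copy();cs=bot.camera_model("scene")
for c,n,r in (("green",(352,252),40),("orange",(288,212),30)):
    h=blob(s,c,n,r);print(c,"scene hull",h.min(0),h.max(0))
print("handle scene",onplane(cs,[(386,222),(417,236)],98))
E
```

```text
green ((264.2816162109375, 188.31039428710938), (27.235124588012695, 29.713865280151367), 126.38777923583984) [625.9 221.7  97. ] diam [84.3 91.9]
orange ((366.9183349609375, 198.19761657714844), (36.40941619873047, 36.737266540527344), 104.96324157714844) [ 601.6 -105.2   55. ] diam [116.8 117.9]
white ((265.8157043457031, 189.64808654785156), (45.374210357666016, 46.69715118408203), 52.1039924621582) [627.8 222.9  62. ] diam [144.7 148.9]
pad ((432.3120422363281, 203.20712280273438), (28.70893096923828, 30.35015869140625), 123.89197540283203) [ 592.9 -329.2    4. ] diam [ 96.1 101.6]
handle [[457.3 294.9  98. ]
 [460.9 189.7  98. ]]
front [[495.6 358.4 120. ]
 [496.7 114.2 120. ]]
roof [[707.2 367.4 125. ]
 [707.3 120.2 125. ]]
jar [[ 455.9 -129.8  120. ]]
sd [[ 636.7 -231.3   10. ]
 [ 469.4 -233.2   10. ]]
can [[ 435.7 -329.1  180. ]]
free [[468.3  47.3   0. ]]
green scene hull [336 236] [369 270]
orange scene hull [269 196] [305 228]
handle scene [[468.  200.2  98. ]
 [451.9 302.3  98. ]]
```

servo_tool:
  deltas:
    - [[-0.0364,-0.02,-0.0053],[0,0,0]]
    - [[-0.0364,-0.02,-0.0053],[0,0,0]]
    - [[-0.0364,-0.02,-0.0053],[0,0,0]]
    - [[-0.0364,-0.02,-0.0053],[0,0,0]]
    - [[-0.0364,-0.02,-0.0053],[0,0,0]]
    - [[-0.0364,-0.02,-0.0053],[0,0,0]]
    - [[-0.0364,-0.02,-0.0053],[0,0,0]]
    - [[-0.0364,-0.02,-0.0053],[0,0,0]]
    - [[-0.0364,-0.02,-0.0053],[0,0,0]]
    - [[-0.0364,-0.02,-0.0053],[0,0,0]]
    - [[-0.0364,-0.02,-0.0053],[0,0,0]]
    - [[-0.0364,-0.02,-0.0053],[0,0,0]]
    - [[-0.0364,-0.02,-0.0053],[0,0,0]]
    - [[-0.0364,-0.02,-0.0053],[0,0,0]]
  fingers: 0.35

```text
time: 1.85
tool_pos: [560.4, 79.1, 300.6]
tcp_rot: [-3.142, -0.001, 2.836]
contact_force: [0.4, 0.5, 0.2]
grip_width: 32.1
finger_force: 0.0
```

servo_tool:
  deltas:
    - [[0,0,0],[0,0,10.07]]
    - [[0,0,0],[0,0,10.07]]
    - [[0,0,0],[0,0,10.07]]
    - [[0,0,0],[0,0,10.07]]
    - [[0,0,0],[0,0,10.07]]
    - [[0,0,0],[0,0,10.07]]
    - [[0,0,0],[0,0,10.07]]
    - [[0,0,0],[0,0,0]]

```text
time: 2.85
tool_pos: [559.5, 80.2, 300.5]
tcp_rot: [-3.141, -0.0, 1.607]
contact_force: [-0.1, 0.6, 0.1]
grip_width: 32.3
finger_force: 0.0
```

```bash
python3 - <<'E'
from h import *
o=bot.get_obs();print(o["time"],o["tool_pos"],np.round(o["tcp_rot"],3),o["grip_width"])
cm=bot.camera_model("wrist");im=bot.capture("wrist");cv2.imwrite("pics/w1.png",im[:,:,::-1]);import pickle;pickle.dump(cm,open("w1.pk","wb"))
E
```

```text
2.85 [559.5  80.2 300.5] [-3.1 -0.   1.6] 32.337722255623454
```

View pics/w1.png

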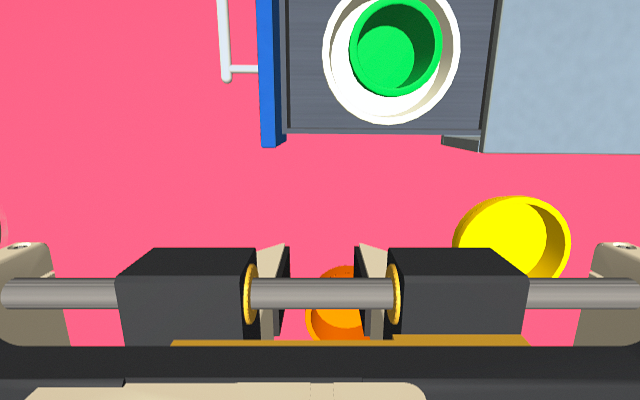

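The wrist view has image up = +y and right = +x. It shows the whole green rim around (397,47), the white rim around (391,52), the blue front at column 265 and the handle at columns 222–230. I'll take a second view 80 mm further along.

servo_tool:
  deltas:
    - [[0.04,0,0],[0,0,0]]
    - [[0.04,0,0],[0,0,0]]
    - [[0,0,0],[0,0,0]]
    - [[0,0,0],[0,0,0]]

```text
time: 3.4
tool_pos: [556.9, 159.9, 300.7]
tcp_rot: [-3.141, 0.0, 1.608]
contact_force: [-0.3, -0.3, -0.1]
grip_width: 32.2
finger_force: 0.0
```

```bash
python3 - <<'E'
from h import *
import pickle
cm2=bot.camera_model("wrist");i2=bot.capture("wrist");cv2.imwrite("pics/w2.png",i2[:,:,::-1]);pickle.dump(cm2,open("w2.pk","wb"))
cm1=pickle.load(open("w1.pk","rb"));i1=cv2.imread("pics/w1.png")[:,:,::-1].copy()
cm0=bot.camera_model("top");i0=cv2.imread("pics/top0.png")[:,:,::-1].copy()
for c,n1,n2,z,rad in (("green",(397,47),(397,130),97,60),("white",(391,52),(391,135),62,85)):
    e1=topof(i1,c,n1,rad);e2=topof(i2,c,n2,rad);e0=topof(i0,c,(265,189),35)
    print(c,e1,e2,"tri",tri([(cm1,e1[0]),(cm2,e2[0])]),tri([(cm0,e0[0]),(cm2,e2[0])]))
    for cm,h in ((cm1,blob(i1,c,n1,rad)),(cm2,blob(i2,c,n2,rad)),(cm0,blob(i0,c,(265,189),35))):
        print("  circle at z",z,cv2.minEnclosingCircle(onplane(cm,h,z)[:,:2].astype(np.float32)))
m=mask(i2,"blue");m[:,360:]=0
cs,_=cv2.findContours(m,cv2.RETR_EXTERNAL,cv2.CHAIN_APPROX_NONE);h=max(cs,key=cv2.contourArea);print("blue",cv2.boxPoints(cv2.minAreaRect(h)))
E
```

```text
green ((395.033203125, 45.8421516418457), (92.3819808959961, 103.51849365234375), 23.195037841796875) ((390.66339111328125, 129.04258728027344), (86.66397094726562, 90.76447296142578), 38.25383377075195) tri (array([626.8, 222.7,  93.8]), np.float64(0.19290579798458424)) (array([627.1, 222.6,  92. ]), np.float64(0.25808322835174446))
  circle at z 97 ((625.860595703125, 220.23976135253906), 46.54951858520508)
  circle at z 97 ((626.338134765625, 220.9886474609375), 45.90827560424805)
  circle at z 97 ((627.0474853515625, 221.19117736816406), 47.770565032958984)
white ((390.8472595214844, 48.98674774169922), (137.74380493164062, 152.53150939941406), 15.956454277038574) ((386.8118896484375, 125.38529968261719), (129.780517578125, 137.43063354492188), 27.761184692382812) tri (array([628.7, 225.9,  61.2]), np.float64(0.06542548188162597)) (array([631.1, 225.8,  46.2]), np.float64(0.4846752749768913))
  circle at z 62 ((628.5888671875, 221.59967041015625), 74.8658447265625)
  circle at z 62 ((628.8421630859375, 222.1854705810547), 75.1734390258789)
  circle at z 62 ((628.5091552734375, 223.10440063476562), 76.11024475097656)
blue [[256.2   0. ]
 [279.   -0.6]
 [285.6 222.7]
 [262.8 223.4]]
```

View pics/w2.png

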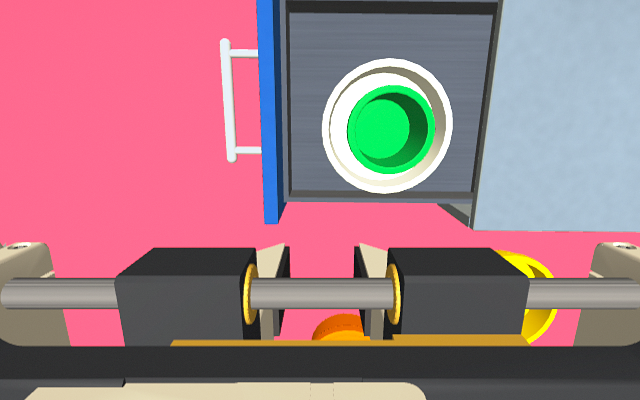

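The green rim centre is at (626.5,221) and z ≈ 95–97, against 97 expected. The fitted circle radius is 46 mm, as it should be. White is centred at (628.7,222), with its rim at z 61. I'll go to the front rim of green.

servo_tool:
  deltas:
    - [[0.0293,0.0149,0.03],[0,0,0]]
    - [[0.0293,0.0149,0.03],[0,0,0]]
    - [[0,0,0.03],[0,0,0]]
    - [[0,0,0.03],[0,0,0]]
    - [[0,0,0.03],[0,0,0]]
    - [[0,0,0.03],[0,0,0]]
    - [[0,0,0.02],[0,0,0]]
    - [[0,0,0.01],[0,0,0]]
    - [[0,0,0.01],[0,0,0]]
    - [[0,0,0],[0,0,0]]

```text
time: 4.7
tool_pos: [584.6, 219.5, 80.7]
tcp_rot: [-3.141, 0.0, 1.605]
contact_force: [0.2, 0.1, 1.0]
grip_width: 32.2
finger_force: 0.0
```

servo_tool:
  deltas:
    - [[0,0,0],[0,0,0]]
    - [[0,0,0],[0,0,0]]
    - [[0,0,0],[0,0,0]]
    - [[0,0,0],[0,0,0]]
    - [[0,0,0],[0,0,0]]
    - [[0,0,0],[0,0,0]]
  fingers: 0

```text
time: 5.45
tool_pos: [585.1, 219.9, 81.5]
tcp_rot: [3.14, -0.0, 1.605]
contact_force: [0.5, -0.9, 4.9]
grip_width: 8.9
finger_force: 29.1
```

The pinch holds at 8.9 mm. I'll lift green and set it on the free bench at about (550,45), which is nearer than the pad.

servo_tool:
  deltas:
    - [[0,0,-0.01],[0,0,0]]
    - [[0,0,-0.02],[0,0,0]]
    - [[0,0,-0.025],[0,0,0]]
    - [[0,0,-0.025],[0,0,0]]
    - [[-0.0217,-0.0104,0],[0,0,0]]
    - [[-0.0217,-0.0104,0],[0,0,0]]
    - [[-0.0217,-0.0104,0],[0,0,0]]
    - [[-0.0217,-0.0104,0],[0,0,0]]
    - [[-0.0217,-0.0104,0],[0,0,0]]
    - [[-0.0217,-0.0104,0],[0,0,0]]
    - [[-0.0217,-0.0104,0],[0,0,0]]
    - [[-0.0217,-0.0104,0],[0,0,0]]
    - [[0,0,0.02],[0,0,0]]
    - [[0,0,0.03],[0,0,0]]
    - [[0,0,0.03],[0,0,0]]
    - [[0,0,0.015],[0,0,0]]
    - [[0,0,0.005],[0,0,0]]
    - [[0,0,0.003],[0,0,0]]
    - [[0,0,0],[0,0,0]]

```text
time: 7.82
tool_pos: [508.0, 43.4, 58.5]
tcp_rot: [3.14, 0.0, 1.606]
contact_force: [0.2, -1.0, -0.3]
grip_width: 8.9
finger_force: 28.9
```

servo_tool:
  deltas:
    - [[0,0,0.002],[0,0,0]]
    - [[0,0,0.002],[0,0,0]]
    - [[0,0,0],[0,0,0]]

```text
time: 8.2
tool_pos: [507.6, 43.4, 54.5]
tcp_rot: [3.141, 0.0, 1.606]
contact_force: [-2.9, -0.5, 4.2]
grip_width: 8.7
finger_force: 29.2
```

servo_tool:
  deltas:
    - [[0,0,0],[0,0,0]]
    - [[0,0,0],[0,0,0]]
    - [[0,0,0],[0,0,0]]
    - [[0,0,-0.015],[0,0,0]]
    - [[0,0,-0.03],[0,0,0]]
    - [[0,0,-0.05],[0,0,0]]
    - [[0,0,-0.05],[0,0,0]]
    - [[0,0,-0.05],[0,0,0]]
    - [[0,0,-0.05],[0,0,0]]
  fingers: 0.35

```text
time: 9.32
tool_pos: [507.1, 43.5, 301.8]
tcp_rot: [3.14, 0.0, 1.606]
contact_force: [1.7, 0.5, -0.2]
grip_width: 32.0
finger_force: 0.0
```

servo_tool:
  deltas:
    - [[-0.0365,-0.013,0],[0,0,0]]
    - [[-0.0365,-0.013,0],[0,0,0]]
    - [[-0.0365,-0.013,0],[0,0,0]]
    - [[-0.0365,-0.013,0],[0,0,0]]
    - [[0,0,0],[0,0,10]]
    - [[0,0,0],[0,0,10]]
    - [[0,0,0],[0,0,10]]
    - [[0,0,0],[0,0,10]]
    - [[0,0,0],[0,0,10]]
    - [[0,0,0],[0,0,10]]
    - [[0,0,0],[0,0,10]]
    - [[0,0,0],[0,0,10]]
    - [[0,0,0],[0,0,10]]
    - [[0,0,0],[0,0,0]]
    - [[0,0,0],[0,0,0]]

```text
time: 11.2
tool_pos: [460.6, -104.3, 299.4]
tcp_rot: [3.141, -0.001, 0.038]
contact_force: [0.6, -0.6, -1.0]
grip_width: 32.4
finger_force: 0.0
```

```bash
python3 - <<'E'
from h import *
import pickle
cm=bot.camera_model("wrist");im=bot.capture("wrist");cv2.imwrite("pics/w3.png",im[:,:,::-1]);pickle.dump(cm,open("w3.pk","wb"))
E
```

servo_tool:
  deltas:
    - [[0.04,0,0],[0,0,0]]
    - [[0.04,0,0],[0,0,0]]
    - [[0,0,0],[0,0,0]]
    - [[0,0,0],[0,0,0]]

```text
time: 11.75
tool_pos: [540.0, -101.4, 298.7]
tcp_rot: [-3.141, 0.001, 0.036]
contact_force: [-0.4, -0.2, -0.6]
grip_width: 32.2
finger_force: 0.0
```

```bash
python3 - <<'E'
from h import *
import pickle
cm2=bot.camera_model("wrist");i2=bot.capture("wrist");cv2.imwrite("pics/w4.png",i2[:,:,::-1])
cm1=pickle.load(open("w3.pk","rb"));i1=cv2.imread("pics/w3.png")[:,:,::-1].copy()
it=bot.capture("top");cv2.imwrite("pics/top1.png",it[:,:,::-1]);ct=bot.camera_model("top")
def px(cm,p):
    q=R.from_euler("xyz",cm["rotation"]).as_matrix().T@(np.array(p)-cm["xyz"]);return (cm["mtx"]@q/q[2])[:2]
for c,p,rad in (("orange",(601.6,-105,55),75),("green",(550,45,70),65)):
    L=[]
    for cm,im,r in ((cm1,i1,rad),(cm2,i2,rad),(ct,it,22)):
        try:
            h=blob(im,c,px(cm,p),r);e=cv2.fitEllipse(h);L.append((cm,e[0]));print(c,px(cm,p),e[0],cv2.minEnclosingCircle(onplane(cm,h,p[2])[:,:2].astype(np.float32)))
        except Exception as x: print("fail",x)
    print("tri",tri(L[:2]),tri(L[1:]))
o=bot.get_obs();print(o["tool_pos"],np.round(o["tcp_rot"],4),o["joint_positions"])
E
```

```text
orange [326.8  52.5] (328.1073303222656, 49.094783782958984) ((602.4369506835938, -106.46317291259766), 59.61905288696289)
orange [326.3 127.1] (327.5915832519531, 123.73480224609375) ((603.0111083984375, -106.36356353759766), 59.55186462402344)
orange [366.9 198.2] (353.9284973144531, 187.53118896484375) ((635.13427734375, -66.05231475830078), 13.855585098266602)
tri (array([ 605.3, -106.3,   53.5]), np.float64(0.06081027085369236)) (array([612.7, -80.7, 152.6]), np.float64(24.661403013518363))
green [186.7  95.6] (189.73715209960938, 96.10536193847656) ((548.2046508789062, 40.38418197631836), 49.610107421875)
green [193.5 168.8] (196.78250122070312, 167.13792419433594) ((550.2377319335938, 39.816200256347656), 50.123802185058594)
green [320.3 213.4] (320.0050964355469, 213.9862823486328) ((548.3323974609375, 46.02622985839844), 43.513153076171875)
tri (array([550.2,  45.8,  58.1]), np.float64(0.3570222637035128)) (array([549.8,  46.4,  55.2]), np.float64(0.06994333034104885))
[ 539.8 -101.5  299.2] [-3.1  0.   0. ] [-0.3  0.3  1.3 -0.   1.5  1.2]
```

View pics/w4.png

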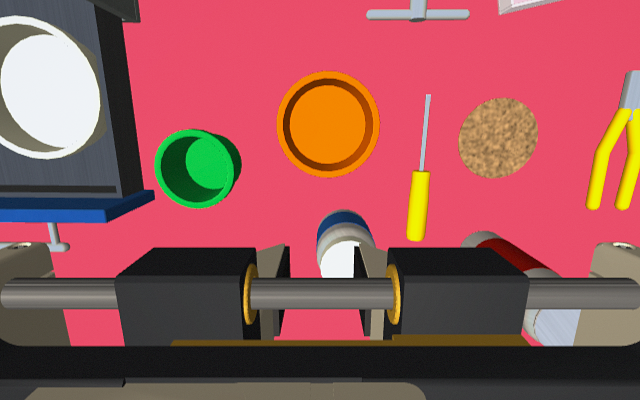

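The last view shows the orange rim ellipse at (328,124) with nothing near it, green standing upright at (197,167) and the jar at (344,245). The orange centre is (602.8,-106.4) with rim z ≈ 54 and radius 59.6 mm, which fits the given size. I'll pinch it on its +y side, clear of the jar.

servo_tool:
  deltas:
    - [[0.0313,-0.0245,0.03],[0,0,0]]
    - [[0.0313,-0.0245,0.03],[0,0,0]]
    - [[0,0,0.04],[0,0,0]]
    - [[0,0,0.04],[0,0,0]]
    - [[0,0,0.04],[0,0,0]]
    - [[0,0,0.04],[0,0,0]]
    - [[0,0,0.02],[0,0,0]]
    - [[0,0,0.01],[0,0,0]]
    - [[0,0,0.01],[0,0,0]]
    - [[0,0,0],[0,0,0]]

```text
time: 13.1
tool_pos: [601.3, -50.4, 39.0]
tcp_rot: [-3.142, 0.0, 0.035]
contact_force: [-0.3, 0.4, 0.3]
grip_width: 32.4
finger_force: 0.0
```

servo_tool:
  deltas:
    - [[0,0,0],[0,0,0]]
    - [[0,0,0],[0,0,0]]
    - [[0,0,0],[0,0,0]]
    - [[0,0,0],[0,0,0]]
    - [[0,0,0],[0,0,0]]
  fingers: 0

```text
time: 13.72
tool_pos: [601.6, -50.4, 39.4]
tcp_rot: [3.141, -0.001, 0.035]
contact_force: [-2.2, 0.3, 5.6]
grip_width: 9.5
finger_force: 29.6
```

```bash
python3 - <<'E'
from h import *
# white tub again (green now out): top view, plus drawer/handle geometry from w1,w2
it=cv2.imread("pics/top1.png")[:,:,::-1].copy();ct=bot.camera_model("top")
h=blob(it,"white",(267,190),32);print(cv2.minEnclosingCircle(onplane(ct,h,62)[:,:2].astype(np.float32)))
import pickle
i4=cv2.imread("pics/w4.png")[:,:,::-1].copy()
cm2=pickle.load(open("w2.pk","rb"));cm1=pickle.load(open("w1.pk","rb"))
print("handle",onplane(cm2,[(225,43),(232,158)],98),"h end tri",tri([(cm1,(226,78)),(cm2,(232,158))]))
print("front outer top edge",onplane(cm2,[(258,5),(264,220)],120),"roof",onplane(cm2,[(507,5),(474,225)],125))
E
```

```text
((628.5091552734375, 223.10440063476562), 76.11024475097656)
handle [[457.9 297.6  98. ]
 [461.3 186.7  98. ]] h end tri (array([460.5, 186.4,  96.5]), np.float64(0.43264442596413344))
front outer top edge [[494.2 325.5 120. ]
 [498.3 126.2 120. ]] roof [[712.8 332.5 125. ]
 [715.5 130.7 125. ]]
```

servo_tool:
  deltas:
    - [[0,0,-0.01],[0,0,0]]
    - [[0,0,-0.02],[0,0,0]]
    - [[0,0,-0.04],[0,0,0]]
    - [[0,0,-0.04],[0,0,0]]
    - [[0.0042,-0.0364,0],[0,0,0]]
    - [[0.0042,-0.0364,0],[0,0,0]]
    - [[0.0042,-0.0364,0],[0,0,0]]
    - [[0.0042,-0.0364,0],[0,0,0]]
    - [[0.0042,-0.0364,0],[0,0,0]]
    - [[0.0042,-0.0364,0],[0,0,0]]
    - [[0.0042,-0.0364,0],[0,0,0]]
    - [[0.0042,-0.0364,0],[0,0,0]]
    - [[0.0042,-0.0364,0],[0,0,0]]
    - [[0,0,0],[0,0,0]]
    - [[0,0,0],[0,0,0]]

```text
time: 15.6
tool_pos: [627.6, 277.9, 148.6]
tcp_rot: [3.141, 0.001, 0.035]
contact_force: [0.1, 0.5, -1.5]
grip_width: 8.9
finger_force: 29.7
```

```bash
python3 - <<'E'
from h import *
it=bot.capture("top");s=bot.capture("scene");cv2.imwrite("pics/mid.png",np.vstack([cv2.resize(it[120:270,180:420],(720,450))[:450,:],])[:,:,::-1]);cv2.imwrite("pics/mids.png",cv2.resize(s[150:330,220:480],(780,540))[:,:,::-1])
E
```

```text
(no output)
```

View pics/mids.png

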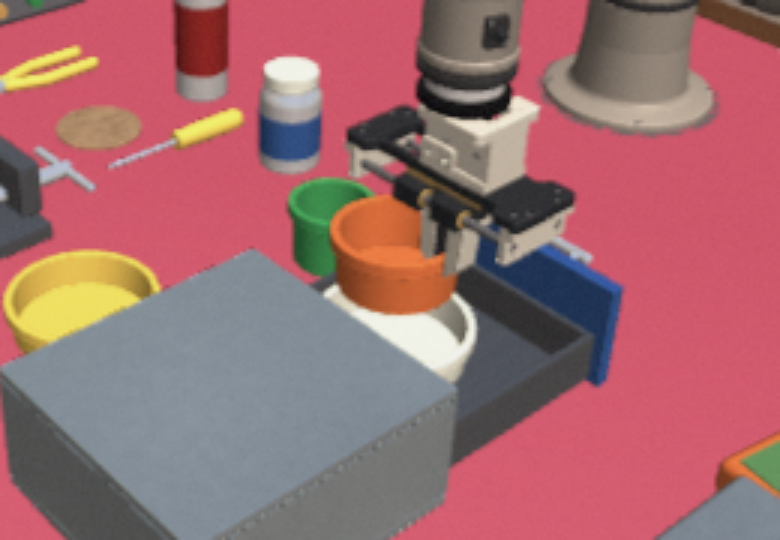

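The scene crop shows orange at about (395,250), held level above the white tub at about (415,340), and green upright on the bench at (330,225). I'll lower orange in.

servo_tool:
  deltas:
    - [[0,0,0.03],[0,0,0]]
    - [[0,0,0.03],[0,0,0]]
    - [[0,0,0.01],[0,0,0]]
    - [[0,0,0.007],[0,0,0]]
    - [[0,0,0.003],[0,0,0]]
    - [[0,0,0.002],[0,0,0]]
    - [[0,0,0],[0,0,0]]

```text
time: 16.58
tool_pos: [628.4, 278.8, 68.0]
tcp_rot: [-3.141, -0.002, 0.035]
contact_force: [-0.2, 1.7, 0.8]
grip_width: 8.9
finger_force: 29.8
```

servo_tool:
  deltas:
    - [[0,0,0.001],[0,0,0]]
    - [[0,0,0.001],[0,0,0]]
    - [[0,0,0],[0,0,0]]

```text
time: 16.95
tool_pos: [628.4, 278.9, 66.4]
tcp_rot: [-3.141, -0.002, 0.035]
contact_force: [-0.6, 2.9, 6.3]
grip_width: 8.7
finger_force: 30.0
```

servo_tool:
  deltas:
    - [[0,0,0],[0,0,0]]
    - [[0,0,0],[0,0,0]]
    - [[0,0,0],[0,0,0]]
    - [[0,0,-0.015],[0,0,0]]
    - [[0,0,-0.03],[0,0,0]]
    - [[0,0,-0.045],[0,0,0]]
    - [[0,0,-0.045],[0,0,0]]
    - [[-0.0266,0.0289,-0.025],[0,0,0]]
    - [[-0.0266,0.0289,-0.025],[0,0,0]]
    - [[-0.0266,0.0289,-0.025],[0,0,0]]
    - [[-0.0266,0.0289,-0.024],[0,0,0]]
    - [[-0.0266,0.0289,0],[0,0,0]]
    - [[0,0,0],[0,0,0]]
    - [[0,0,0],[0,0,0]]
  fingers: 0.35

```text
time: 18.7
tool_pos: [500.4, 129.5, 299.7]
tcp_rot: [-3.141, -0.002, 0.034]
contact_force: [-0.0, 0.7, -0.6]
grip_width: 31.9
finger_force: 0.0
```

```bash
python3 - <<'E'
from h import *
o=bot.get_obs();print(o["tool_pos"],np.round(o["tcp_rot"],4))
cm=bot.camera_model("wrist");im=bot.capture("wrist");cv2.imwrite("pics/w5.png",im[:,:,::-1])
it=bot.capture("top");cv2.imwrite("pics/top2.png",it[:,:,::-1]);ct=bot.camera_model("top")
def px(cm,p):
    q=R.from_euler("xyz",cm["rotation"]).as_matrix().T@(np.array(p)-cm["xyz"]);return (cm["mtx"]@q/q[2])[:2]
for c,p,r1,r2 in (("orange",(628.7,222,82),70,25),("green",(549,45,70),62,22),("white",(628.7,222,62),90,32)):
    L=[]
    for m,i,r in ((cm,im,r1),(ct,it,r2)):
        h=blob(i,c,px(m,p),r);e=cv2.fitEllipse(h);L.append((m,e[0]));print(c,px(m,p),e,cv2.minEnclosingCircle(onplane(m,h,p[2])[:,:2].astype(np.float32)))
    print("tri",tri(L))
E
```

```text
[500.4 129.5 299.7] [-3.1 -0.   0. ]
orange [235.4  57.7] ((233.5093536376953, 51.25808334350586), (100.51748657226562, 111.79639434814453), 161.07025146484375) ((632.594482421875, 223.62274169921875), 52.06354522705078)
orange [265.  188.3] ((263.46063232421875, 177.8218231201172), (14.832335472106934, 33.41649627685547), 82.65167236328125) ((652.4505615234375, 226.0090789794922), 52.165679931640625)
tri (array([617.3, 190.6, 246.6]), np.float64(12.636682763284163))
green [398.  142.5] ((397.0904541015625, 141.03741455078125), (79.31816101074219, 83.55099487304688), 43.732643127441406) ((549.452392578125, 46.13909912109375), 45.77310562133789)
green [320.3 213.7] ((320.9827575683594, 213.8231964111328), (25.0142879486084, 26.51190185546875), 167.0286865234375) ((548.5966796875, 43.31987380981445), 42.46249008178711)
tri (array([550. ,  43.2,  56.9]), np.float64(0.06980857255382575))
white [240.  61.] ((239.7578887939453, 57.17273712158203), (137.25607299804688, 151.1417999267578), 159.8980255126953) ((628.6634521484375, 222.15257263183594), 75.08949279785156)
white [266.1 189.4] ((264.9674377441406, 180.45191955566406), (26.719013214111328, 39.72365188598633), 81.71915435791016) ((658.1283569335938, 226.4459228515625), 66.22982025146484)
tri (array([606.1, 179.8, 280.1]), np.float64(10.638745980592992))
```

View pics/w5.png

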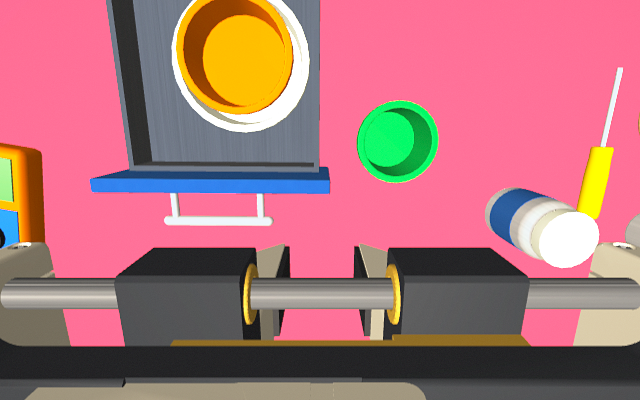

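The view shows green upright at (397,141) and orange inside white, with its rim at about columns 176–294 and its bottom edge at row 114. The top of the rim is cut off, so I'll fit the visible arc.

```bash
python3 - <<'E'
from h import *
from scipy.optimize import least_squares as ls
cm=bot.camera_model("wrist");im=cv2.imread("pics/w5.png")[:,:,::-1].copy()
h=blob(im,"orange",(235,58),90);h=h[h[:,1]>3];print(len(h),h.min(0),h.max(0))
for z in (72,77,82,87):
    P=onplane(cm,h,z)[:,:2]
    s=ls(lambda v:np.hypot(*(P-v[:2]).T)-v[2],[628,222,60],loss="soft_l1");print(z,s.x,np.sqrt(np.mean(s.fun**2)))
h=blob(im,"white",(240,61),90);h=h[h[:,1]>3]
P=onplane(cm,h,62)[:,:2];P=P[P[:,0]<640];s=ls(lambda v:np.hypot(*(P-v[:2]).T)-75,[628,222]);print("white",s.x)
E
```

```text
26 [183   4] [283 106]
72 [633.8 226.3  53.1] 0.15932084365285923
77 [633.  225.   52.4] 0.1572462083807671
82 [632.2 223.8  51.7] 0.1551716956731614
87 [631.4 222.6  51. ] 0.15309730300257937
white [628.8 222.2]
```

The mouth circle (radius 52 mm) fits at z 82 with centre (632.2,223.8), so orange sits flat and about 4 mm off the white tub's axis. Next I'll pick green up on its -y side.

servo_tool:
  deltas:
    - [[0.0115,0.0319,0.02],[0,0,0]]
    - [[0.0115,0.0319,0.02],[0,0,0]]
    - [[0.0115,0.0319,0.02],[0,0,0]]
    - [[0.0115,0.0319,0.02],[0,0,0]]
    - [[0,0,0.04],[0,0,0]]
    - [[0,0,0.04],[0,0,0]]
    - [[0,0,0.04],[0,0,0]]
    - [[0,0,0.025],[0,0,0]]
    - [[0,0,0.0107],[0,0,0]]
    - [[0,0,0.01],[0,0,0]]
    - [[0,0,0],[0,0,0]]

```text
time: 20.18
tool_pos: [550.5, 3.5, 53.1]
tcp_rot: [-3.141, 0.0, 0.035]
contact_force: [0.7, 0.2, 0.3]
grip_width: 32.2
finger_force: 0.0
```

servo_tool:
  deltas:
    - [[0,0,0],[0,0,0]]
    - [[0,0,0],[0,0,0]]
    - [[0,0,0],[0,0,0]]
    - [[0,0,0],[0,0,0]]
    - [[0,0,0],[0,0,0]]
  fingers: 0

```text
time: 20.8
tool_pos: [550.8, 3.6, 53.8]
tcp_rot: [-3.141, -0.001, 0.035]
contact_force: [-0.6, 2.0, 5.9]
grip_width: 9.2
finger_force: 29.1
```

servo_tool:
  deltas:
    - [[0,0,-0.01],[0,0,0]]
    - [[0,0,-0.03],[0,0,0]]
    - [[0,0,-0.04],[0,0,0]]
    - [[0,0,-0.04],[0,0,0]]
    - [[0.0111,-0.0219,0],[0,0,0]]
    - [[0.0111,-0.0219,0],[0,0,0]]
    - [[0.0111,-0.0219,0],[0,0,0]]
    - [[0.0111,-0.0219,0],[0,0,0]]
    - [[0.0111,-0.0219,0],[0,0,0]]
    - [[0.0111,-0.0219,0],[0,0,0]]
    - [[0.0111,-0.0219,0],[0,0,0]]
    - [[0.0111,-0.0219,0],[0,0,0]]
    - [[0,0,0],[0,0,0]]
    - [[0,0,0],[0,0,0]]

```text
time: 22.55
tool_pos: [632.6, 180.8, 173.0]
tcp_rot: [3.141, 0.001, 0.035]
contact_force: [0.2, -0.2, -0.2]
grip_width: 9.0
finger_force: 29.2
```

servo_tool:
  deltas:
    - [[0,0,0.03],[0,0,0]]
    - [[0,0,0.03],[0,0,0]]
    - [[0,0,0.012],[0,0,0]]
    - [[0,0,0.008],[0,0,0]]
    - [[0,0,0.004],[0,0,0]]
    - [[0,0,0.001],[0,0,0]]
    - [[0,0,0],[0,0,0]]

```text
time: 23.42
tool_pos: [633.4, 181.6, 88.9]
tcp_rot: [-3.141, -0.001, 0.035]
contact_force: [-0.2, -0.1, -1.3]
grip_width: 9.2
finger_force: 29.2
```

servo_tool:
  deltas:
    - [[0,0,0.001],[0,0,0]]
    - [[0,0,0.001],[0,0,0]]
    - [[0,0,0.001],[0,0,0]]
    - [[0,0,0],[0,0,0]]

```text
time: 23.92
tool_pos: [633.4, 181.2, 85.9]
tcp_rot: [3.141, -0.001, 0.035]
contact_force: [-0.9, -3.8, 5.2]
grip_width: 8.8
finger_force: 29.4
```

servo_tool:
  deltas:
    - [[0,0,0],[0,0,0]]
    - [[0,0,0],[0,0,0]]
    - [[0,0,0],[0,0,0]]
    - [[0,0,-0.015],[0,0,0]]
    - [[0,0,-0.03],[0,0,0]]
    - [[0,0,-0.04],[0,0,0]]
    - [[0,0,-0.04],[0,0,0]]
    - [[-0.0305,-0.005,-0.03],[0,0,0]]
    - [[-0.0305,-0.005,-0.03],[0,0,0]]
    - [[-0.0305,-0.005,-0.03],[0,0,0]]
    - [[-0.0305,-0.005,0],[0,0,0]]
    - [[-0.0305,-0.005,0],[0,0,0]]
    - [[0,0,0],[0,0,0]]
    - [[0,0,0],[0,0,0]]
  fingers: 0.35

```text
time: 25.68
tool_pos: [480.4, 201.2, 301.1]
tcp_rot: [-3.141, -0.002, 0.035]
contact_force: [-0.1, 0.1, 0.1]
grip_width: 32.3
finger_force: 0.0
```

```bash
python3 - <<'E'
from h import *
o=bot.get_obs();print(o["tool_pos"],np.round(o["tcp_rot"],4))
cm=bot.camera_model("wrist");im=bot.capture("wrist");cv2.imwrite("pics/w6.png",im[:,:,::-1])
def px(cm,p):
    q=R.from_euler("xyz",cm["rotation"]).as_matrix().T@(np.array(p)-cm["xyz"]);return (cm["mtx"]@q/q[2])[:2]
for c,p,r in (("green",(632,224,102),62),("orange",(632,224,82),80),("white",(628.7,222,62),90)):
    h=blob(im,c,px(cm,p),r);print(c,px(cm,p),cv2.fitEllipse(h))
    for dz in (-10,0,10): print(p[2]+dz,cv2.minEnclosingCircle(onplane(cm,h,p[2]+dz)[:,:2].astype(np.float32)))
E
```

```text
[480.4 201.2 301.1] [-3.1 -0.   0. ]
green [303.1  30.7] ((304.8741455078125, 30.48406219482422), (94.80020904541016, 105.57243347167969), 176.1227569580078)
92 ((632.6841430664062, 222.76528930664062), 46.903709411621094)
102 ((630.4275512695312, 222.23826599121094), 45.62453079223633)
112 ((628.171142578125, 221.71128845214844), 44.345218658447266)
orange [304.1  35.7] ((291.1764221191406, 39.346946716308594), (73.98095703125, 99.22137451171875), 161.39996337890625)
72 ((624.5304565429688, 252.1988983154297), 43.6081657409668)
82 ((622.6014404296875, 250.93792724609375), 42.480350494384766)
92 ((620.6724853515625, 249.67697143554688), 41.35250473022461)
white [306.8  43.7] ((306.5872802734375, 39.929039001464844), (139.5343780517578, 152.4344482421875), 176.1012725830078)
52 ((630.5381469726562, 222.60777282714844), 76.78414916992188)
62 ((628.556396484375, 222.13650512695312), 74.89595031738281)
72 ((626.5745239257812, 221.6652069091797), 73.0078125)
```

View pics/w6.png

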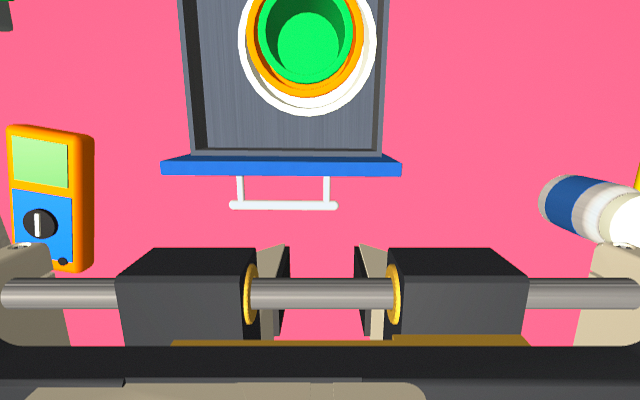

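The nest looks right: green centre (630.4,222.2) with its rim at z 102, orange ring around it, white centre (628.6,222.1). The handle bar lies at row 205, columns 230–337, centred at about (459.6,242). I'll shut the fingers and go behind the handle.

servo_tool:
  deltas:
    - [[-0.0268,-0.021,0],[0,0,0]]
    - [[-0.0268,-0.021,0],[0,0,0]]
    - [[0,0,0.03],[0,0,0]]
    - [[0,0,0.04],[0,0,0]]
    - [[0,0,0.04],[0,0,0]]
    - [[0,0,0.04],[0,0,0]]
    - [[0,0,0.04],[0,0,0]]
    - [[0,0,0.02],[0,0,0]]
    - [[0,0,0.006],[0,0,0]]
    - [[0,0,0],[0,0,0]]
  fingers: 0

```text
time: 26.98
tool_pos: [425.4, 241.4, 84.3]
tcp_rot: [-3.142, -0.0, 0.034]
contact_force: [0.6, 1.2, 0.8]
grip_width: 0.1
finger_force: 0.0
```

servo_tool:
  deltas:
    - [[0.005,0,0],[0,0,0]]
    - [[0.005,0,0],[0,0,0]]
    - [[0.005,0,0],[0,0,0]]
    - [[0.005,0,0],[0,0,0]]
    - [[0.005,0,0],[0,0,0]]
    - [[0.006,0,0],[0,0,0]]
    - [[0.008,0,0],[0,0,0]]
    - [[0.01,0,0],[0,0,0]]
    - [[0.01,0,0],[0,0,0]]
    - [[0.01,0,0],[0,0,0]]
    - [[0.01,0,0],[0,0,0]]

```text
time: 28.35
tool_pos: [504.4, 244.0, 84.1]
tcp_rot: [3.141, 0.0, 0.035]
contact_force: [-2.1, -1.5, 0.7]
grip_width: 0.2
finger_force: 1.2
```

Contact is at -2 N, so it is pushing steadily. TCP x is 504, with about 141 mm to go.

servo_tool:
  deltas:
    - [[0.01,0,0],[0,0,0]]
    - [[0.01,0,0],[0,0,0]]
    - [[0.01,0,0],[0,0,0]]
    - [[0.01,0,0],[0,0,0]]
    - [[0.01,0,0],[0,0,0]]
    - [[0.01,0,0],[0,0,0]]
    - [[0.01,0,0],[0,0,0]]
    - [[0.01,0,0],[0,0,0]]
    - [[0.01,0,0],[0,0,0]]
    - [[0.01,0,0],[0,0,0]]
    - [[0.008,0,0],[0,0,0]]
    - [[0.006,0,0],[0,0,0]]
    - [[0.004,0,0],[0,0,0]]
    - [[0.003,0,0],[0,0,0]]
    - [[0.003,0,0],[0,0,0]]

```text
time: 30.22
tool_pos: [627.7, 248.4, 84.3]
tcp_rot: [3.142, 0.0, 0.035]
contact_force: [-2.1, -1.6, -0.6]
grip_width: 0.2
finger_force: 1.1
```

servo_tool:
  deltas:
    - [[0.003,0,0],[0,0,0]]
    - [[0.003,0,0],[0,0,0]]
    - [[0.003,0,0],[0,0,0]]

```text
time: 30.6
tool_pos: [636.8, 248.7, 84.3]
tcp_rot: [3.142, -0.0, 0.035]
contact_force: [-1.5, -2.6, -0.3]
grip_width: 0.4
finger_force: 1.1
```

servo_tool:
  deltas:
    - [[0.003,0,0],[0,0,0]]
    - [[0.003,0,0],[0,0,0]]

```text
time: 30.85
tool_pos: [642.8, 248.9, 84.3]
tcp_rot: [-3.142, -0.0, 0.035]
contact_force: [-1.5, -3.0, 0.6]
grip_width: 0.4
finger_force: 1.1
```

servo_tool:
  deltas:
    - [[0.002,0,0],[0,0,0]]
    - [[0.002,0,0],[0,0,0]]

```text
time: 31.1
tool_pos: [645.2, 249.0, 84.2]
tcp_rot: [3.141, 0.004, 0.035]
contact_force: [-11.8, -2.6, 5.9]
grip_width: 0.4
finger_force: 5.8
```

servo_tool:
  deltas:
    - [[0.002,0,0],[0,0,0]]
    - [[0.001,0,0],[0,0,0]]

```text
time: 31.35
tool_pos: [645.3, 249.0, 84.2]
tcp_rot: [3.14, 0.01, 0.035]
contact_force: [-20.4, -4.2, 11.0]
grip_width: 0.5
finger_force: 10.4
```

It reached the stop at TCP x 645, where I expected it. Now I'll back off, rise and check.

servo_tool:
  deltas:
    - [[-0.003,0,0],[0,0,0]]
    - [[-0.007,0,0],[0,0,0]]
    - [[-0.02,0,0],[0,0,0]]
    - [[-0.03,0,0],[0,0,0]]
    - [[-0.03,0,-0.03],[0,0,0]]
    - [[-0.03,0,-0.05],[0,0,0]]
    - [[-0.02,0.03,-0.05],[0,0,0]]
    - [[0,0.04,-0.05],[0,0,0]]
    - [[0,0.04,-0.03],[0,0,0]]
    - [[0,0,0],[0,0,0]]
    - [[0,0,0],[0,0,0]]

```text
time: 32.72
tool_pos: [513.3, 135.9, 292.5]
tcp_rot: [-3.141, -0.0, 0.035]
contact_force: [-0.4, -0.5, 1.8]
grip_width: 0.3
finger_force: 0.0
```

```bash
python3 - <<'E'
from h import *
s=bot.capture("scene");t=bot.capture("top");w=bot.capture("wrist")
v=np.hstack([cv2.resize(s,(400,250)),cv2.resize(t,(400,250))]);v=np.vstack([v,cv2.resize(w[:220],(800,275))]);cv2.imwrite("pics/end.png",v[:,:,::-1])
E
```

```text
(no output)
```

View pics/end.png

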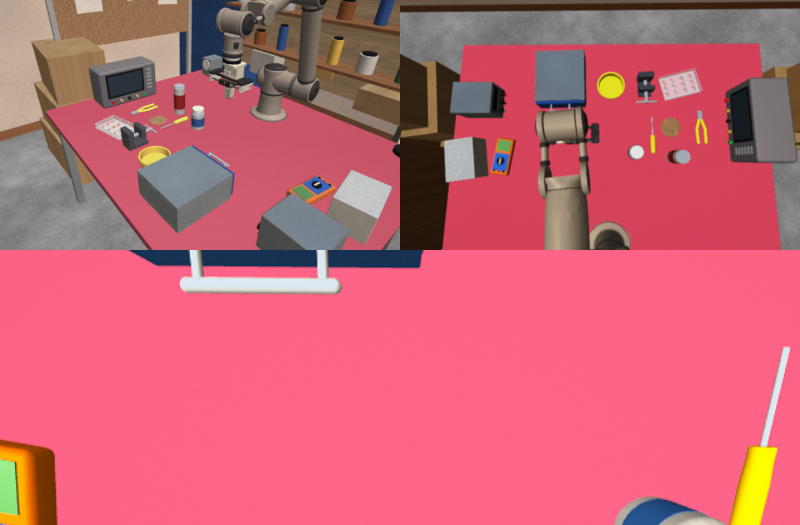

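The final views show the drawer front flush against the cabinet and every bystander standing where it was. The robot touches nothing, so I'm handing in.

```bash
python3 -c "
from plant import bot
print(bot.close_job())"
```

```text
the job is handed in; nothing more can be done
None
```

The three tubs were nested in the drawer (green in orange in white), the drawer was pushed gently to its stop, and the job was handed in at about 33 s; the hand-in call returned no verdict.

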